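# Hang a rotator wheel by its rim on a spring-keeper J-hook

### The job

Pick the spoked tube-rotator wheel out of its draining rack by the rim and hang it by the rim on the J-hook of the stand: press it gently down past the hook's spring keeper until the rim sits on the floor of the hook and the keeper has snapped shut above it. Then give the wheel a light upward tug against the shut keeper to make sure that it is caught, let it down again, let go and leave it hanging still. The hook bends easily, so never load the stand or hook with more than 20 N, and leave the beaker, jar and timer where they are.

Things in the scene. Friction and masses are not known exactly. Their poses are not given: they have to be found in the camera images.
- wheel_centre (a point): Centre of the spoked aluminium wheel of a tube rotator, which stands upright in the rack. x = its axle (level), z up as it stands. The rim is a plain square-edged ring, outer diameter 160, inner 140, 10 mm thick along the axle. Pinch it across that thickness some 45 degrees to one side of the top, which leaves the top of the rim free for the hook.
- wheel: The same wheel, about 0.3 kg, same axes. Hub 32 mm wide; 3 spokes, thinner than the rim, at 60, 180, 300 degrees from the top. Bring the rim over the hook's tip from the front, then press it down close behind the tip: the flap takes 3 to 10 N, more than the weight, and snaps shut only once the rim is on the floor within 1 mm. Then the wheel can rise some 14 mm until the flap holds it.
- rack: White plastic draining rack, fixed, 100 x 150 x 50 mm, origin at the centre of its underside. The wheel stands in its 13 mm wide open-topped slot, which runs along the rack's y axis; only the lowest 42 mm of the wheel are between the slot's cheeks. Lift the wheel straight up.
- stand: Grey retort stand, fixed: base plate 190 x 130 x 12 mm and an upright steel rod 12 mm thick that ends 285 mm above the worktop. It carries the boss head and the J-hook. +x leads from the hook's tip to the rod, z up. Origin on the worktop 85 mm in front (-x) of boss_centre, in the plane of the hook.
- boss_centre (a point): Point in the grey boss head where the hook's round arm passes through it; axes as the stand's. The floor of the hook is always 20 mm below this point and in its x-z plane, but the arm can be clamped farther in or out: the middle of the floor is 70 to 100 mm in front (-x), different each time and not reported. See or feel for it. The boss's height differs too.
- keeper (a joint): Spring flap in the J-hook's mouth. Hook, a bar 12 mm wide; x back, z up from the middle of its floor: floor level from x -7 to +6, 7 mm thick; tip's inner face x = -7, tip 34 high, its top flared to -x; upright back: front face x = +23.5, z 10 to 56. Flap 25 long on a pin at x 19, z 32: 0 = shut, its end inside the tip at z 25; up to 0.95 rad = swung down and back. Never up.
- beaker_left: Glass beaker 67 x 73 x 86 mm, a bystander behind on the left; origin at its underside.
- red_lid_jar: White jar with a red lid, 45 mm wide, 62 mm high, a bystander behind on the left; origin at its underside.
- timer: Small white timer 49 x 60 x 54 mm, a bystander behind on the right; origin at its underside.

How it is judged (in metres and radians):
On the way, in this order (a step that is already met when the one before it is completed fails the run):
1. the wheel is lifted out of the rack (height (world z) of wheel_centre above 0.14 m), for 0.1 s.
2. the rim is on the floor of the hook and the keeper has snapped shut above it (z of wheel_centre in the frame of boss_centre between -0.094 and -0.084 m and x of wheel_centre in the frame of boss_centre between -0.112 and -0.058 m and y of wheel_centre in the frame of boss_centre between -0.02 and 0.02 m and value of joint keeper below 0.1 rad), for 0.1 s.
3. the wheel is tugged up against the shut keeper with more than 2 N (z of wheel_centre in the frame of boss_centre between -0.082 and -0.066 m and contact force between wheel and stand above 2 N and value of joint keeper below 0.1 rad), for 0.05 s.
At the end, for the whole second after the job is handed in: The wheel hangs still by its rim in the hook: its centre 85 to 94 mm below the boss's centre, 58 to 112 mm in front of it and within 15 mm sideways; the keeper shut (under 0.1 rad) (z of wheel_centre in the frame of boss_centre between -0.094 and -0.085 m and x of wheel_centre in the frame of boss_centre between -0.112 and -0.058 m and y of wheel_centre in the frame of boss_centre between -0.015 and 0.015 m and value of joint keeper below 0.1 rad and linear speed of wheel below 0.03 m/s and angular speed of wheel below 0.4 rad/s); the robot touches nothing.
It fails at once if the stand or its hook is loaded with more than 20 N (contact force between stand and anything else above 20 N).
It fails at once if the beaker, jar or timer is moved by more than 20 mm (distance of any of beaker_left, red_lid_jar, timer from where it was at the start of the episode above 0.02 m).
It also fails if it takes over 58 s, if anything falls off the work surface, if the arm or the gripper's body presses on something with over 40 N, if the wrist force passes 120 N, or if a joint passes its speed limit or range.

### The arm

A 6-joint arm with a two-finger parallel gripper is mounted at the origin on a cart in front of the work surface, level with it; the furniture and walls round the work are solid. World frame = base frame: x ahead of the robot, y to its left, z up, the work surface at z = 0. Lengths are in mm, angles in rad, forces in N, time in s.
With the tool pointing down it reaches from about 350 to 875 mm from the base axis. Payload 4.2 kg.
Tool frame: the origin (TCP) lies midway between the tips of the shut fingers; the grasp point (between the pads) lies 19 mm behind it (arm.tcp_to_grasp is the distance from the TCP to the grasp point, in mm); z points along the fingers, y is the line along which they close (so a half turn about z gives the same grasp; the last joint's range is limited). The gripper opens to 85 mm and grips with 20 to 120 N. Pads are 22 mm wide; open, the fingers measure 114 mm over their backs; the gripper's body (76 mm by 85 mm) begins 54 mm behind the grasp point. The pads swing forward as they close: fully open they stand 13 mm farther back than shut.
Start: joints at [1.557, 0.385, 0.008, 0, -1.194, -0.259], TCP at [168.361, 601.875, 231.312] pointing down, gripper open.
Joint ranges: [-3.14, 3.14], [-1.21, 2.06], [-1.07, 1.41], [-3.16, 2.05], [-2.99, -0.16], [-3.1, 3.1]. Speed limits (rad/s): [2.79, 2.79, 3.14, 3.14, 3.14, 3.14].

### API

Orientations are given as a unit quaternion [x, y, z, w].
In Python, from bench import arm gives the robot as it stands.
- The arm moves only by the tool arm_command, never from a script. Its argument "rows" is a list of rows, each a list of 2 entries, a list of its own where there are three numbers: the shift along the tool's x, y, z as a fraction of full scale, then the turn, a rotation vector about the tool's x, y, z as a fraction of full scale. In form: [[[x, y, z], [wx, wy, wz]], ...]. A call has 1 to 5 rows; each row is the pose to reach, as a shift and turn from the pose commanded when the call began, along the tool's axes at that moment, turning the shorter way round; what a row does not reach only later rows make up. Full scale, the value 1, is 0.25 m for a shift and 180 degrees for a turn. A row lasts 1/10 s, in which the tool goes at most 50 mm and 8.59 degrees, less where a joint would pass 70% of its speed; a pose out of reach is approached as far as the arm can. A call with a number of a shift or a turn outside -1 to 1 is refused whole. A call with a gripper value outside its range is refused whole. "grip" is the opening, from 0 (shut) to 1 (fully open), set as the call begins (left out, the last holds). The fingers move at their own pace and stop on an object; the grip force is fixed at half the most. Time passes only in rows, so rows that repeat a pose let the fingers close. It gives the time, the measured TCP pose, the force, the opening and the grip force at its end, in the units of the state.
- arm.read_state(): the state, without advancing time (a new reading comes with each control period).
- arm.get_image(name): name is "side" or "top"; returns (picture, depth): 420x560x3 uint8, blue, green, red; 420x560 float32, mm along the optical axis (not along the pixel's ray), 0 where there is no reading.
- arm.camera_info(name): a dict with "fx", "fy", "cx", "cy" (pixels), "extrinsics" (4x4, takes a point from camera to world coordinates). Camera axes: x right, y down, z forward; pixel columns grow to the right and rows downward; lengths in mm; the calibration is good to about 2 mm. A picture is of the moment at which its call begins. camera_info takes no time and is no camera call.
- arm.job_done(): hands the job in; it is judged then, once.
Trained networks look in the newest picture that a camera, given by its name, has taken for a name from the list of things; names that differ only in an ending like _2 or _b are one class to them, and where a whole thing is asked for, a point or a joint stands for the part that bears it (a point fixed in the world has none). Each returns a list of dicts, best first, with "score" (0 to 1); they miss things now and then, are a little off and sometimes report something else, mostly with a low value. They report only what shows in the picture. A call takes as long as a camera call.
- arm.spot_in(camera, query): "position" ([column, row] in pixels, amid what is visible of it).
The state is a dict: "clock": time; "joints": joint angles; "joint_vel": joint speeds; "joint_efforts": joint torques, N m; "position": TCP position; "ee_rot": TCP orientation; "contact_force": force on the tool from outside, world axes, zero at the start; "wrist_torque": the same for the moment, N m; "gripper_width": finger opening in mm; "grasp_force": force on a finger pad.
Only numpy, scipy, OpenCV 4.12 (cv2) and the standard library are available. Lean on these libraries where they do the work, as an engineer would, in place of code of your own. Each camera call takes 0.05 s, during which the arm holds its last target. There are 200 camera calls.

## Working session

There is one attempt and no reset: what is moved stays moved. The work goes in short steps, Python scripts to look and compute and a tool call to move; the robot and the scene stay as the last step left them, time stands still between calls to the robot, and variables do not carry over. Pictures are saved under pics/ and viewed, at most 10 in all, crops included, and the job is handed in when it is done.

Besides the shell and the picture viewer there is one more tool, called as name(argument=value, ...) on one line, values as JSON. arm_command: Moves the arm, as the interface text tells. Shift numbers are shares of 0.25 m and turn numbers shares of 180 degrees, none past 1 either way. Its arguments: {"type":"object","properties":{"rows":{"type":"array","items":{"type":"array"}},"grip":{"type":"number"}},"required":["rows"]}

```bash
mkdir -p pics
cat > h.py <<'E'
import numpy as np, cv2
from scipy.spatial.transform import Rotation as R
from bench import arm
def cloud(n):
    im,d=arm.get_image(n); i=arm.camera_info(n)
    v,u=np.mgrid[:420,:560]
    p=np.stack([(u-i['cx'])/i['fx']*d,(v-i['cy'])/i['fy']*d,d],-1)
    E=np.array(i['extrinsics']); w=p@E[:3,:3].T+E[:3,3]; w[d<=0]=np.nan
    return im,w
E
python3 - <<'E'
from h import *
s=arm.read_state(); print({k:np.round(v,3) for k,v in s.items()})
for n in ['side','top']:
    im,w=cloud(n); np.save(n+'.npy',w); cv2.imwrite(f'pics/{n}1.png',im)
    print(n,np.round(arm.camera_info(n)['extrinsics'],2).tolist(),arm.camera_info(n)['fx'])
    for q in ['wheel_centre','wheel','rack','boss_centre','keeper','stand']:
        for r in arm.spot_in(n,q)[:1]:
            c,rr=map(int,r['position']); print(n,q,round(r['score'],2),c,rr,np.round(w[rr,c]))
E
```

```text
{'clock': np.float64(0.0), 'joints': array([ 1.557,  0.386,  0.007, -0.   , -1.194, -0.259]), 'joint_vel': array([ 0.002, -0.001, -0.001, -0.   , -0.   , -0.001]), 'joint_efforts': array([ 0.0000e+00, -3.9229e+01,  1.8841e+01,  4.1860e+00, -5.0000e-03,
       -0.0000e+00]), 'position': array([168.232, 601.332, 230.217]), 'ee_rot': array([ 0.991, -0.136, -0.   ,  0.001]), 'contact_force': array([ 0.71 ,  0.417, -0.89 ]), 'wrist_torque': array([-0.038,  0.029, -0.014]), 'grasp_force': np.float64(0.0), 'gripper_width': np.float64(85.19)}
side [[-0.98, -0.09, 0.16, 330.66], [-0.18, 0.49, -0.85, 1394.25], [-0.0, -0.86, -0.5, 967.88], [0.0, 0.0, 0.0, 1.0]] 538.309153621069
side wheel_centre 0.97 282 276 [521. 200.  98.]
side wheel 0.58 282 273 [523. 186.  99.]
side rack 0.89 287 301 [499. 245.  50.]
side boss_centre 0.65 310 180 [ 537. -600.   13.]
side keeper 0.65 212 286 [707. 252.  78.]
side stand 0.88 306 227 [ 506. -229.    8.]
top [[0.03, -0.98, 0.19, 408.95], [-1.0, -0.02, 0.01, 3.31], [-0.0, -0.19, -0.98, 1127.92], [0.0, 0.0, 0.0, 1.0]] 409.5988506367061
top wheel_centre 0.76 210 244 [523. 182. 103.]
top wheel 0.85 211 241 [523. 170. 166.]
top rack 0.98 217 253 [510. 179.   6.]
top keeper 0.5 363 269 [ 463. -174.  236.]
top stand 0.62 202 176 [729. 235.  -1.]
```

View pics/side1.png

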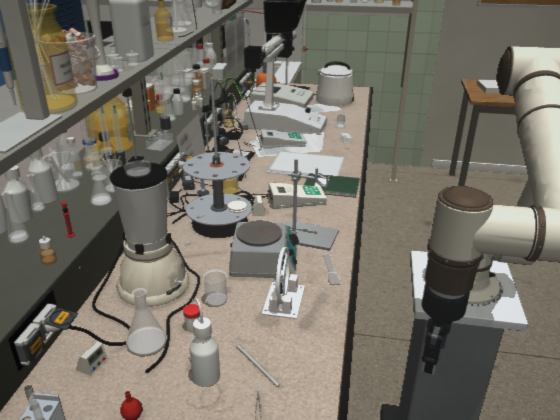

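View pics/top1.png

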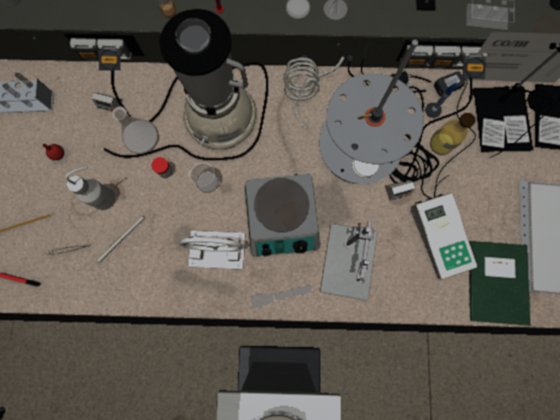

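Side view: wheel at (285,272) in its rack, stand at (305,200). Top view: rack at (217,250), stand base at (350,262), hook around (360,250). Next I crop both and extract points.

Run:
```python
from h import *
a=cv2.imread('pics/top1.png')[215:305,170:390]; b=cv2.imread('pics/side1.png')[150:320,230:350]
cv2.imwrite('pics/c1.png',cv2.resize(a,None,fx=3.6,fy=3.6,interpolation=cv2.INTER_CUBIC))
cv2.imwrite('pics/c2.png',cv2.resize(b,None,fx=3.5,fy=3.5,interpolation=cv2.INTER_CUBIC))
for n in ['top','side']:
    w=np.load(n+'.npy').reshape(-1,3)
    def box(x0,x1,y0,y1,z0,z1):
        return w[(w[:,0]>x0)&(w[:,0]<x1)&(w[:,1]>y0)&(w[:,1]<y1)&(w[:,2]>z0)&(w[:,2]<z1)]
    p=box(420,620,80,290,60,220); print(n,'wheel',len(p),p.min(0).round(),p.max(0).round(),np.median(p,0).round(),np.polyfit(p[:,1],p[:,0],1).round(3))
    q=box(420,600,80,290,40,55); print('racktop',len(q),np.median(q,0).round(),cv2.minAreaRect(q[:,:2].astype(np.float32)))
    p=box(380,620,-300,-60,20,320); print('stand',len(p))
    o=np.argsort(-p[:,2]); print(p[o][::max(1,len(p)//45)].round().astype(int).tolist())
    q=box(350,620,-300,-60,7,18);print('base',len(q),cv2.minAreaRect(q[:,:2].astype(np.float32)))
```

```text
top wheel 583 [515.  80.  61.] [619. 259. 170.] [525. 165. 119.] [-2.95000e-01  5.82619e+02]
racktop 320 [507. 143.  49.] ((522.3804931640625, 164.91915893554688), (87.62825775146484, 169.02444458007812), 13.87680721282959)
stand 1071
[[540, -174, 287], [545, -172, 283], [474, -172, 259], [537, -177, 251], [473, -175, 244], [543, -195, 239], [547, -173, 237], [533, -195, 236], [465, -179, 236], [539, -169, 235], [533, -191, 234], [531, -185, 233], [448, -177, 231], [454, -173, 229], [561, -195, 228], [502, -181, 227], [509, -181, 227], [525, -188, 226], [545, -167, 225], [540, -156, 223], [459, -173, 211], [449, -174, 203], [539, -173, 166], [611, -62, 117], [612, -68, 102], [601, -73, 102], [581, -66, 101], [576, -61, 100], [604, -66, 100], [584, -63, 99], [581, -61, 98], [615, -68, 98], [563, -61, 98], [569, -74, 97], [551, -69, 96], [575, -89, 94], [549, -67, 90], [537, -180, 84], [540, -65, 79], [535, -60, 74], [544, -84, 70], [537, -79, 64], [532, -69, 56], [531, -78, 49], [526, -68, 42], [530, -95, 35], [525, -93, 27]]
base 2796 ((498.0089111328125, -169.18728637695312), (192.4
[... 510 characters left out ...]
79, 231], [544, -168, 230], [530, -182, 228], [548, -173, 227], [493, -177, 226], [551, -169, 225], [552, -155, 224], [538, -169, 223], [523, -184, 221], [441, -167, 218], [554, -167, 215], [473, -174, 211], [457, -173, 206], [463, -177, 204], [545, -177, 201], [541, -170, 193], [541, -178, 182], [541, -178, 171], [544, -173, 158], [537, -174, 151], [540, -174, 136], [537, -180, 126], [616, -62, 115], [545, -166, 106], [572, -69, 101], [567, -79, 99], [546, -174, 98], [551, -82, 92], [545, -63, 85], [545, -85, 76], [543, -180, 64], [541, -171, 49], [544, -171, 33], [539, -165, 22]]
base 861 ((471.124755859375, -170.30465698242188), (179.99371337890625, 230.3097381591797), 15.041630744934082)
```

View pics/c1.png

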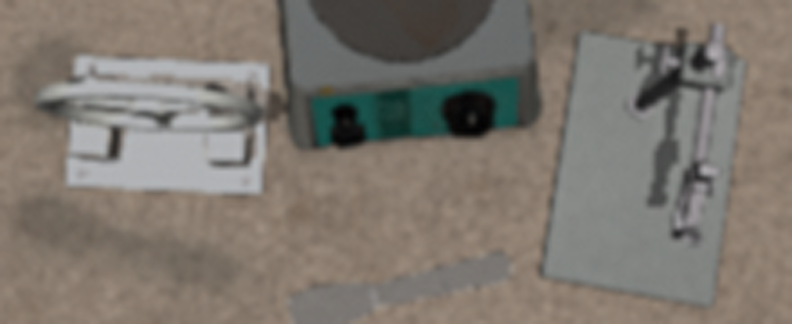

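View pics/c2.png

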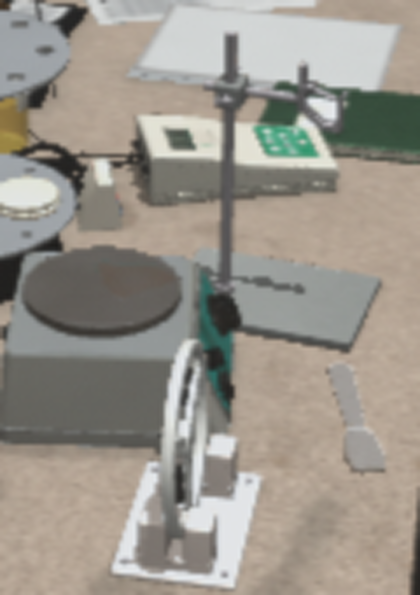

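The wheel's plane runs almost along world y, and the hook opens toward the robot, yawed about -9°. Next: precise fits.

Run:
```python
from h import *
from scipy.optimize import least_squares
W={n:np.load(n+'.npy').reshape(-1,3) for n in ['top','side']}
def bx(w,x0,x1,y0,y1,z0,z1): return w[(w[:,0]>x0)&(w[:,0]<x1)&(w[:,1]>y0)&(w[:,1]<y1)&(w[:,2]>z0)&(w[:,2]<z1)]
for n,w in W.items():
    # wheel: fit plane x=a+b*y (rim), circle
    p=bx(w,505,550,90,265,65,185)
    f=least_squares(lambda q:p[:,0]-q[0]-q[1]*(p[:,1]-175)-q[2]*(p[:,2]-98),[523,0,0],loss='soft_l1',f_scale=2); 
    r=f.fun; p=p[np.abs(r)<9]
    print(n,'wheel x,yawslope,zslope',f.x.round(3),len(p),np.percentile(r,[5,25,50,75,95]).round(1))
    d=lambda q:np.hypot(p[:,1]-q[0],p[:,2]-q[1])
    g=least_squares(lambda q:np.maximum(0,np.abs(d(q)-75)-5)*(d(q)>50),[178,98],loss='soft_l1',f_scale=3)
    print(' centre yz',g.x.round(1),'top z',p[:,2].max().round(1),'y range z 85-115',p[(abs(p[:,2]-98)<20),1].min().round(1),p[(abs(p[:,2]-98)<20),1].max().round(1))
    b=bx(w,380,620,-260,-110,8,17); print(' base',len(b),np.round(cv2.boxPoints(cv2.minAreaRect(b[:,:2].astype(np.float32)))).tolist())
    k=bx(w,455,462+110,-215,-150,216,234); k=k[(k[:,0]<525)&(k[:,0]>480)]
    print(' arm',len(k),np.polyfit(k[:,0]-500,k[:,1],1).round(3),np.median(k[:,2]).round(1),k[:,2].max().round(1))
    rod=bx(w,525,560,-190,-155,40,195); print(' rod',len(rod),np.median(rod,0).round(1)); rt=bx(w,525,560,-200,-155,262,300); print(' rodtop',np.median(rt,0).round(1),rt[:,2].max().round(1))
    h=bx(w,425,482,-205,-150,190,275); h=h[np.argsort(h[:,0])]; print(' hook',len(h)); print(h.round().astype(int).tolist())
    bo=bx(w,515,565,-215,-145,205,250); print(' boss',len(bo),bo.min(0).round(),bo.max(0).round(),np.median(bo,0).round())
```

```text
top wheel x,yawslope,zslope [5.20915e+02 1.60000e-02 6.90000e-02] 444 [-4.1 -2.4 -0.3  2.5  5.5]
 centre yz [178.9  88.9] top z 170.1 y range z 85-115 102.0 256.9
 base 2665 [[393.0, -232.0], [580.0, -260.0], [600.0, -132.0], [412.0, -103.0]]
 arm 83 [-1.71000e-01 -1.81337e+02] 227.0 230.5
 rod 55 [ 539.  -173.   119.1]
 rodtop [ 540.9 -176.   283.5] 287.0
 hook 174
[[435, -169, 239], [435, -171, 238], [435, -168, 234], [435, -176, 237], [435, -174, 234], [437, -167, 239], [437, -169, 238], [437, -172, 237], [437, -176, 238], [437, -174, 235], [437, -169, 215], [438, -167, 203], [438, -169, 204], [439, -168, 233], [439, -170, 233], [439, -172, 234], [439, -167, 228], [439, -175, 234], [439, -177, 232], [439, -167, 215], [440, -166, 208], [441, -172, 233], [441, -171, 232], [441, -169, 230], [441, -167, 227], [442, -167, 216], [442, -167, 202], [443, -175, 231], [444, -173, 208], [444, -167, 203], [444, -172, 204], [444, -170, 203], [444, -176, 205], [444, -178, 204], [445, -171, 232], [446, -173, 231], [446, -175, 231], [446, -177, 231], [446, -169, 204], [446, -168, 202], [447, -172
[... 4406 characters left out ...]
 [472, -178, 256], [472, -179, 259], [473, -188, 244], [473, -171, 217], [473, -162, 242], [473, -174, 211], [473, -171, 224], [474, -174, 226], [474, -172, 234], [474, -166, 251], [474, -180, 216], [474, -171, 241], [474, -172, 244], [474, -178, 227], [474, -167, 264], [475, -172, 258], [475, -174, 254], [475, -179, 248], [477, -175, 214], [477, -172, 227], [477, -174, 222], [477, -176, 217], [477, -170, 241], [477, -195, 255], [477, -175, 232], [477, -174, 236], [477, -172, 244], [478, -173, 254], [478, -184, 224], [478, -173, 258], [478, -178, 248], [478, -180, 244], [478, -174, 260], [480, -175, 225], [481, -177, 227]]
 boss 118 [ 517. -200.  205.] [ 564. -154.  249.] [ 539. -174.  229.]
```

```bash
cat >> h.py <<'E'
def ori(yaw,tilt=45):
    # yaw of wheel axle (deg); tool y = -axle, tool z down, leaning so that the body is on the +y side
    t=np.radians(tilt); z=np.array([0,-np.sin(t),-np.cos(t)]); y=np.array([-1.,0,0]); x=np.cross(y,z)
    return R.from_euler('z',yaw,degrees=True)*R.from_matrix(np.c_[x,y,z])
def rel(p0,R0,p1,R1):
    s=R0.inv().apply(np.subtract(p1,p0))/250; w=(R0.inv()*R1).as_rotvec()/np.pi
    return s.round(3).tolist(),w.round(3).tolist()
def cur():
    s=arm.read_state(); return s['position'],R.from_quat(s['ee_rot'])
def show(): 
    s=arm.read_state(); print({k:np.round(s[k],2).tolist() for k in ['clock','joints','position','contact_force','gripper_width','grasp_force']}, R.from_quat(s['ee_rot']).as_matrix().round(3).tolist())
E
python3 - <<'E'
from h import *
O=ori(-1); g=np.array([523,233,142.5]); a=O.as_matrix()[:,2]; t=g+19*a; pre=t-110*a
print(t,pre,a); p0=np.array([168.361,601.875,231.312]);R0=cur()[1]
print(rel(p0,R0,(p0+pre)/2+[0,0,40],O)); print(rel((p0+pre)/2+[0,0,40],O,pre,O)); print(rel(p0,R0,pre,O))
E
```

```text
[522.76552642 219.56701738 129.06497116] [524.12300506 297.33691677 206.84671709] [-0.01234071 -0.70699909 -0.70710678]
([0.849, 0.395, -0.111], [-0.164, 0.212, 0.396])
([0.274, -0.722, 0.57], [0.0, 0.0, 0.0])
([1.699, 0.79, 0.098], [-0.164, 0.212, 0.396])
```

arm_command(rows=[[[0.849, 0.395, -0.111], [-0.164, 0.212, 0.396]], [[0.849, 0.395, -0.111], [-0.164, 0.212, 0.396]], [[0.849, 0.395, -0.111], [-0.164, 0.212, 0.396]], [[0.849, 0.395, -0.111], [-0.164, 0.212, 0.396]], [[0.849, 0.395, -0.111], [-0.164, 0.212, 0.396]]], grip=1)

```text
clock: 1.2
position: [347.7, 447.8, 260.2]
ee_rot: [0.879, -0.43, 0.145, 0.147]
contact_force: [0.3, 0.2, 0.5]
gripper_width: 85.4
grasp_force: 0.0
```

Run:
```python
from h import *
show(); p,r=cur(); print(rel(p,r,[524,297,207],ori(-1)))
```

```text
{'clock': 1.2, 'joints': [1.31, 0.41, -0.03, 0.22, -1.49, -0.71], 'position': [347.73, 447.79, 260.2], 'contact_force': [0.34, 0.17, 0.5], 'gripper_width': 85.44, 'grasp_force': 0.0} [[0.589, -0.798, 0.128], [-0.713, -0.587, -0.383], [0.381, 0.134, -0.915]]
([0.764, -0.237, 0.516], [-0.081, 0.106, 0.196])
```

arm_command(rows=[[[0.764, -0.237, 0.516], [-0.081, 0.106, 0.196]], [[0.764, -0.237, 0.516], [-0.081, 0.106, 0.196]], [[0.764, -0.237, 0.516], [-0.081, 0.106, 0.196]], [[0.764, -0.237, 0.516], [-0.081, 0.106, 0.196]], [[0.764, -0.237, 0.516], [-0.081, 0.106, 0.196]]])

```text
clock: 1.7
position: [524.6, 298.2, 204.5]
ee_rot: [-0.648, 0.658, -0.269, -0.273]
contact_force: [0.5, 1.3, -0.1]
gripper_width: 85.3
grasp_force: 0.0
```

Run:
```python
from h import *
show(); p,r=cur(); print(rel(p,r,[523,220,129.5],ori(-1)))
```

```text
{'clock': 1.7, 'joints': [0.97, 0.65, 0.02, 0.4, -1.63, -1.11], 'position': [524.56, 298.15, 204.49], 'contact_force': [0.5, 1.33, -0.06], 'gripper_width': 85.29, 'grasp_force': 0.0} [[-0.011, -1.0, -0.011], [-0.706, 0.016, -0.708], [0.709, -0.0, -0.706]]
([0.008, 0.001, 0.433], [-0.0, -0.001, 0.0])
```

arm_command(rows=[[[0.008, 0.005, 0.1], [0, 0, 0]], [[0.008, 0.005, 0.2], [0, 0, 0]], [[0.008, 0.005, 0.33], [0, 0, 0]], [[0.008, 0.005, 0.43], [0, 0, 0]], [[0.008, 0.005, 0.43], [0, 0, 0]]])

```text
clock: 2.2
position: [519.6, 219.5, 128.6]
ee_rot: [-0.649, 0.656, -0.268, -0.276]
contact_force: [0.3, -0.0, 0.3]
gripper_width: 85.6
grasp_force: 0.0
```

Run:
```python
from h import *
show()
a,_=arm.get_image('side'); b,_=arm.get_image('top')
A=cv2.resize(a[180:330,230:360],None,fx=3,fy=3,interpolation=2);B=cv2.resize(b[190:290,150:260],None,fx=3,fy=3,interpolation=2)
c=np.zeros((450,720,3),np.uint8);c[:450,:390]=A;c[:300,390:720]=B;cv2.imwrite('pics/g1.png',c)
```

```text
{'clock': 2.2, 'joints': [0.9, 0.64, -0.23, 0.45, -1.4, -1.15], 'position': [519.57, 219.49, 128.57], 'contact_force': [0.34, -0.03, 0.27], 'gripper_width': 85.63, 'grasp_force': 0.0} [[-0.005, -1.0, -0.014], [-0.705, 0.014, -0.709], [0.709, 0.006, -0.705]]
```

View pics/g1.png

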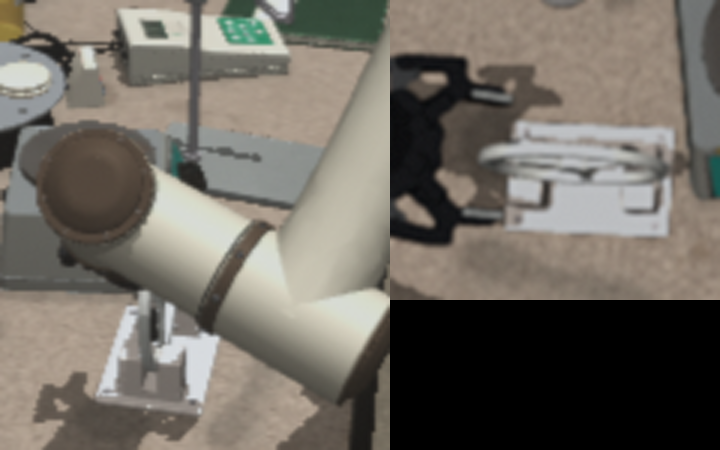

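Fingers straddle the rim (tips at (510,97) and (500,215), rim at row 158). I'll close on it with a 2 mm centring shift.

arm_command(rows=[[[0, -0.008, 0], [0, 0, 0]], [[0, -0.008, 0], [0, 0, 0]], [[0, -0.008, 0], [0, 0, 0]], [[0, -0.008, 0], [0, 0, 0]], [[0, -0.008, 0], [0, 0, 0]]], grip=0)

```text
clock: 2.8
position: [523.0, 222.9, 130.7]
ee_rot: [-0.65, 0.657, -0.268, -0.272]
contact_force: [0.1, -0.6, 0.0]
gripper_width: 11.9
grasp_force: 0.0
```

arm_command(rows=[[[0, 0, 0], [0, 0, 0]], [[0, 0, 0], [0, 0, 0]], [[0, 0, 0], [0, 0, 0]]])

```text
clock: 3.1
position: [523.0, 222.8, 130.7]
ee_rot: [-0.65, 0.657, -0.268, -0.272]
contact_force: [-0.7, 1.2, 2.1]
gripper_width: 8.6
grasp_force: 59.8
```

Run:
```python
from h import *
show()
```

```text
{'clock': 3.1, 'joints': [0.9, 0.64, -0.22, 0.45, -1.4, -1.15], 'position': [523.02, 222.79, 130.73], 'contact_force': [-0.7, 1.16, 2.08], 'gripper_width': 8.56, 'grasp_force': 59.79} [[-0.006, -1.0, -0.008], [-0.708, 0.01, -0.706], [0.706, 0.001, -0.708]]
```

arm_command(rows=[[[0.03, 0, -0.03], [0, 0, 0]], [[0.08, 0, -0.08], [0, 0, 0]], [[0.15, 0, -0.15], [0, 0, 0]], [[0.22, 0, -0.22], [0, 0, 0]], [[0.283, 0, -0.283], [0, 0, 0]]])

```text
clock: 3.6
position: [523.1, 222.5, 231.5]
ee_rot: [-0.65, 0.657, -0.268, -0.272]
contact_force: [0.2, -0.0, -3.0]
gripper_width: 8.9
grasp_force: 59.3
```

arm_command(rows=[[[0, 0, 0], [0, 0, 0]], [[0, 0, 0], [0, 0, 0]]])

```text
clock: 3.8
position: [522.8, 222.3, 229.9]
ee_rot: [-0.65, 0.657, -0.267, -0.272]
contact_force: [-0.1, 0.3, -2.6]
gripper_width: 8.5
grasp_force: 59.3
```

Run:
```python
from h import *
show()
for n in ['top','side']:
    im,w=cloud(n); cv2.imwrite(f'pics/l_{n}.png',im); np.save(f'l_{n}.npy',w)
    p=w.reshape(-1,3); p=p[(abs(p[:,0]-522)<14)&(p[:,1]>90)&(p[:,1]<275)&(p[:,2]>100)&(p[:,2]<300)]
    q=p[p[:,1]<200]
    if len(q)<20: print(len(q)); continue
    f=least=np.linalg.lstsq(np.c_[np.ones(len(q)),q[:,1]-180,q[:,2]-190],q[:,0],rcond=None)[0]
    print(n,len(q),f.round(3),q.min(0).round(),q.max(0).round())
```

```text
{'clock': 3.8, 'joints': [0.9, 0.54, -0.12, 0.44, -1.58, -1.07], 'position': [522.81, 222.34, 229.87], 'contact_force': [-0.11, 0.3, -2.63], 'gripper_width': 8.49, 'grasp_force': 59.31} [[-0.006, -1.0, -0.01], [-0.709, 0.011, -0.705], [0.705, 0.002, -0.709]]
top 504 [5.20161e+02 4.00000e-03 2.00000e-02] [515. 101. 106.] [534. 200. 268.]
side 157 [5.20477e+02 3.20000e-02 8.00000e-03] [514. 120. 108.] [529. 200. 200.]
```

```bash
cat >> h.py <<'E'
CT=R.from_matrix([[-0.006,-1,-0.010],[-0.709,0.011,-0.705],[0.705,0.002,-0.709]]).inv().apply(np.array([522.2,180,188.5])-[522.81,222.34,229.87])
HY=-8.8; F=np.array([449,-172.5,204]); U=R.from_euler('z',HY,degrees=True)
def tcp(dx,dy,h):  # rim inner top at height h over hook floor, dx behind floor middle
    C=F+U.apply([dx,dy,0])+[0,0,h-70]; O=ori(HY); return C-O.apply(CT),O
def hook():  # estimated pos of wheel in the hook frame
    p,r=cur(); C=p+r.apply(CT); return (U.inv().apply(C-F)+[0,0,70]).round(2)
E
python3 - <<'E'
from h import *
p,r=cur(); t,O=tcp(-45,0,54); m=np.array([455,60,235.]); print(CT,t)
print(rel(p,r,m,O)); print(rel(m,O,t,O))
E
```

```text
[8.55209216e-01 3.72071923e-02 5.91928360e+01] [ 411.06232878 -123.66077697  229.25093149]
([0.476, 0.263, 0.444], [-0.031, -0.0, 0.033])
([0.516, 0.061, 0.549], [0.0, 0.0, 0.0])
```

arm_command(rows=[[[0.1, 0.11, 0.07], [0, 0, 0]], [[0.2, 0.2, 0.17], [-0.01, 0, 0.01]], [[0.3, 0.25, 0.27], [-0.02, 0, 0.02]], [[0.39, 0.263, 0.36], [-0.031, 0, 0.033]], [[0.476, 0.263, 0.444], [-0.031, 0, 0.033]]])

```text
clock: 4.4
position: [455.1, 59.1, 235.1]
ee_rot: [-0.601, 0.702, -0.249, -0.29]
contact_force: [0.8, 0.4, -1.9]
gripper_width: 8.8
grasp_force: 59.3
```

arm_command(rows=[[[0.11, 0.02, 0.12], [0, 0, 0]], [[0.22, 0.04, 0.24], [0, 0, 0]], [[0.34, 0.061, 0.36], [0, 0, 0]], [[0.44, 0.061, 0.47], [0, 0, 0]], [[0.5, 0.061, 0.535], [0, 0, 0]]])

```text
clock: 4.9
position: [410.4, -120.5, 228.6]
ee_rot: [-0.601, 0.702, -0.249, -0.291]
contact_force: [0.5, 0.1, -2.3]
gripper_width: 8.8
grasp_force: 59.3
```

arm_command(rows=[[[0, 0, 0], [0, 0, 0]], [[0, 0, 0], [0, 0, 0]]])

```text
clock: 5.1
position: [412.4, -118.4, 229.1]
ee_rot: [-0.601, 0.702, -0.249, -0.29]
contact_force: [0.6, -0.5, -2.3]
gripper_width: 8.5
grasp_force: 59.3
```

Run:
```python
from h import *
show(); print(hook()); p,r=cur(); print(rel(p,r,*tcp(-45,0,54)))
a,w1=cloud('side'); b,w2=cloud('top'); np.save('m_top.npy',w2); np.save('m_side.npy',w1)
c=np.zeros((540,780,3),np.uint8);c[:540,:390]=cv2.resize(a[130:310,240:370],None,fx=3,fy=3,interpolation=2);c[:390,390:]=cv2.resize(b[190:320,290:420],None,fx=3,fy=3,interpolation=2);cv2.imwrite('pics/m1.png',c)
```

```text
{'clock': 5.1, 'joints': [0.49, 0.18, -0.73, 0.64, -1.26, -1.03], 'position': [412.44, -118.35, 229.15], 'contact_force': [0.57, -0.48, -2.34], 'gripper_width': 8.49, 'grasp_force': 59.33} [[-0.109, -0.988, -0.107], [-0.699, 0.153, -0.698], [0.706, -0.002, -0.708]]
[-44.38   5.49  53.86]
([0.016, 0.002, 0.015], [-0.0, 0.0, -0.0])
```

View pics/m1.png

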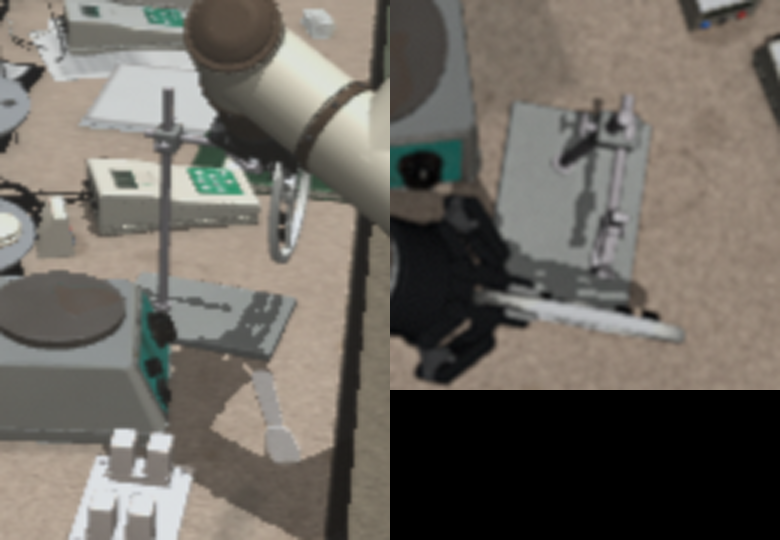

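Wheel is in front of the hook (rim from (480,295) to (680,335) in the top crop; hook tip at (600,265)), parallel to it. I'll cross-check its position against the hook in the same camera.

Run:
```python
from h import *
w=np.load('m_top.npy').reshape(-1,3); q=U.inv().apply(w-F)
q=q[np.isfinite(q[:,0])]
p=q[(abs(q[:,0]+45)<14)&(abs(q[:,1])<90)&(q[:,2]>-90)&(q[:,2]<80)]
t=p[(p[:,1]<25)]
print(len(t),np.linalg.lstsq(np.c_[np.ones(len(t)),t[:,1],t[:,2]],t[:,0],rcond=None)[0].round(3))
for lo,hi in [(-80,-65),(-65,-50),(-50,-35),(-35,-20),(-20,0),(0,20)]:
    s=t[(t[:,1]>lo)&(t[:,1]<hi)]; s=s[s[:,2]>s[:,2].max()-8] if len(s) else s
    if len(s): print(lo,hi,len(s),np.median(s,0).round(1),'x',np.percentile(s[:,0],[5,95]).round(1),'ztop',s[:,2].max().round(1))
print('min y',p[:,1].min())
h=q[(abs(q[:,1])<9)&(q[:,0]>-25)&(q[:,0]<34)&(q[:,2]>-10)&(q[:,2]<60)]
for lo,hi in [(-10,-2),(-2,5),(5,15),(15,24),(24,30),(30,38),(38,50),(50,60)]:
    s=h[(h[:,2]>lo)&(h[:,2]<hi)]; print('hook z',lo,hi,len(s),np.sort(s[:,0])[::max(1,len(s)//14)].round(),'ymed',np.median(s[:,1]).round(1))
```

```text
318 [-4.4478e+01  7.0000e-03  2.4000e-02]
-80 -65 6 [-46.3 -67.2   6.5] x [-50.3 -41.7] ztop 10.4
-65 -50 9 [-45.  -53.3  32.2] x [-49.7 -41.1] ztop 37.0
-50 -35 18 [-44.3 -39.6  45.7] x [-48.3 -40.9] ztop 49.8
-35 -20 31 [-44.8 -27.3  53.1] x [-48.9 -40.3] ztop 57.3
-20 0 47 [-43.8  -9.4  58.9] x [-48.5 -39.7] ztop 62.9
0 20 47 [-44.5  10.5  60.9] x [-48.8 -39.7] ztop 63.8
min y -69.42490435322733
hook z -10 -2 7 [-12.  -5.  -3.  -3.  -2.  -1.  -1.] ymed 3.1
hook z -2 5 30 [-10.  -5.  -4.  -4.  -0.   1.   2.   4.   6.   7.   8.   9.  10.  11.
  13.] ymed 1.2
hook z 5 15 12 [-12. -12. -10.  -8.  13.  14.  15.  15.  17.  19.  23.  25.] ymed 3.0
hook z 15 24 6 [23. 24. 24. 32. 34. 34.] ymed 0.9
hook z 24 30 45 [-14. -11.  -9.  -8.  -4.  -3.  -1.   1.   3.   5.   6.   9.  12.  20.
  24.] ymed -1.5
hook z 30 38 47 [-15. -13. -12.   3.  10.  14.  15.  16.  17.  17.  19.  19.  21.  23.
  24.  28.] ymed -0.1
hook z 38 50 5 [18. 23. 24. 25. 27.] ymed 2.0
hook z 50 60 21 [23. 23. 24. 24. 25. 25. 25. 25. 26. 26. 26. 27. 27. 27. 28. 28. 29. 29.
 29. 30. 30.] ymed -1.3
```

Run:
```python
from h import *
p,r=cur(); a=tcp(-30,0,52);b=tcp(0,0,46);c=tcp(0,0,36); print(rel(p,r,*a),rel(p,r,*b)); print(rel(*b,*c))
```

```text
([0.013, -0.055, 0.025], [-0.001, 0.0, -0.0]) ([-0.004, -0.175, 0.042], [-0.001, 0.0, -0.0])
([-0.028, 0.0, 0.028], [0.0, 0.0, 0.0])
```

arm_command(rows=[[[0.013, -0.03, 0.02], [0, 0, 0]], [[0.013, -0.055, 0.025], [0, 0, 0]], [[0.01, -0.1, 0.03], [0, 0, 0]], [[0, -0.14, 0.038], [0, 0, 0]], [[-0.004, -0.175, 0.042], [0, 0, 0]]])

```text
clock: 5.7
position: [456.3, -131.2, 221.1]
ee_rot: [-0.601, 0.702, -0.25, -0.289]
contact_force: [0.0, -0.0, -1.6]
gripper_width: 8.5
grasp_force: 59.9
```

arm_command(rows=[[[0, 0, 0], [0, 0, 0]], [[0, 0, 0], [0, 0, 0]], [[0, 0, 0], [0, 0, 0]]])

```text
clock: 6.0
position: [454.8, -131.3, 221.6]
ee_rot: [-0.601, 0.702, -0.25, -0.289]
contact_force: [-0.4, 0.0, -2.8]
gripper_width: 8.7
grasp_force: 59.9
```

Run:
```python
from h import *
show(); print(hook()); p,r=cur(); print(rel(p,r,*tcp(0,0,32)),rel(p,r,*tcp(0,0,26)))
```

```text
{'clock': 6.0, 'joints': [0.41, 0.25, -0.67, 0.69, -1.23, -1.0], 'position': [454.82, -131.3, 221.62], 'contact_force': [-0.42, 0.02, -2.75], 'gripper_width': 8.68, 'grasp_force': 59.88} [[-0.109, -0.988, -0.106], [-0.699, 0.152, -0.698], [0.706, -0.002, -0.708]]
[-0.46 -0.8  46.32]
([-0.043, -0.002, 0.038], [-0.001, 0.0, -0.0]) ([-0.06, -0.002, 0.055], [-0.001, 0.0, -0.0])
```

arm_command(rows=[[[-0.012, 0, 0.01], [0, 0, 0]], [[-0.024, 0, 0.02], [0, 0, 0]], [[-0.036, 0, 0.03], [0, 0, 0]], [[-0.043, 0, 0.038], [0, 0, 0]], [[-0.043, 0, 0.038], [0, 0, 0]]])

```text
clock: 6.5
position: [454.9, -130.4, 206.9]
ee_rot: [-0.601, 0.702, -0.25, -0.29]
contact_force: [0.3, -0.5, -3.0]
gripper_width: 8.7
grasp_force: 59.9
```

arm_command(rows=[[[-0.006, 0, 0.006], [0, 0, 0]], [[-0.012, 0, 0.012], [0, 0, 0]], [[-0.017, 0, 0.017], [0, 0, 0]], [[-0.017, 0, 0.017], [0, 0, 0]]])

```text
clock: 6.9
position: [455.2, -130.4, 201.5]
ee_rot: [-0.601, 0.702, -0.25, -0.289]
contact_force: [0.2, -0.4, 1.9]
gripper_width: 8.4
grasp_force: 60.3
```

Run:
```python
from h import *
show(); print(hook())
```

```text
{'clock': 6.9, 'joints': [0.41, 0.28, -0.7, 0.7, -1.18, -1.04], 'position': [455.24, -130.44, 201.54], 'contact_force': [0.25, -0.41, 1.91], 'gripper_width': 8.35, 'grasp_force': 60.25} [[-0.11, -0.988, -0.106], [-0.699, 0.152, -0.699], [0.707, -0.003, -0.708]]
[-0.16  0.08 26.26]
```

arm_command(rows=[[[-0.006, 0, 0.006], [0, 0, 0]], [[-0.012, 0, 0.012], [0, 0, 0]], [[-0.018, 0, 0.018], [0, 0, 0]], [[-0.024, 0, 0.024], [0, 0, 0]], [[-0.028, 0, 0.028], [0, 0, 0]]])

```text
clock: 7.4
position: [454.8, -130.5, 191.0]
ee_rot: [-0.601, 0.702, -0.249, -0.29]
contact_force: [-1.8, 1.3, 0.5]
gripper_width: 8.5
grasp_force: 60.2
```

Run:
```python
from h import *
show(); print(hook())
```

```text
{'clock': 7.4, 'joints': [0.41, 0.29, -0.71, 0.71, -1.16, -1.05], 'position': [454.84, -130.48, 190.99], 'contact_force': [-1.76, 1.25, 0.5], 'gripper_width': 8.53, 'grasp_force': 60.17} [[-0.109, -0.988, -0.107], [-0.699, 0.153, -0.698], [0.706, -0.002, -0.708]]
[-6.100e-01  1.000e-02  1.569e+01]
```

arm_command(rows=[[[-0.006, 0, 0.006], [0, 0, 0]], [[-0.012, 0, 0.012], [0, 0, 0]], [[-0.018, 0, 0.018], [0, 0, 0]], [[-0.024, 0, 0.024], [0, 0, 0]], [[-0.028, 0, 0.028], [0, 0, 0]]])

```text
clock: 7.9
position: [455.0, -130.4, 181.1]
ee_rot: [-0.601, 0.702, -0.249, -0.289]
contact_force: [-2.3, -0.4, -0.7]
gripper_width: 8.5
grasp_force: 60.0
```

Run:
```python
from h import *
show(); print(hook())
```

```text
{'clock': 7.9, 'joints': [0.4, 0.31, -0.72, 0.72, -1.14, -1.07], 'position': [454.95, -130.42, 181.1], 'contact_force': [-2.33, -0.37, -0.73], 'gripper_width': 8.49, 'grasp_force': 60.03} [[-0.109, -0.988, -0.106], [-0.699, 0.153, -0.698], [0.706, -0.002, -0.708]]
[-0.49  0.08  5.79]
```

arm_command(rows=[[[-0.003, 0, 0.003], [0, 0, 0]], [[-0.006, 0, 0.006], [0, 0, 0]], [[-0.009, 0, 0.009], [0, 0, 0]], [[-0.012, 0, 0.012], [0, 0, 0]], [[-0.012, 0, 0.012], [0, 0, 0]]])

```text
clock: 8.4
position: [455.8, -130.1, 177.2]
ee_rot: [-0.602, 0.702, -0.25, -0.289]
contact_force: [0.0, 1.2, -3.9]
gripper_width: 8.7
grasp_force: 59.9
```

Run:
```python
from h import *
show(); print(hook())
```

```text
{'clock': 8.4, 'joints': [0.4, 0.31, -0.73, 0.73, -1.13, -1.08], 'position': [455.77, -130.07, 177.18], 'contact_force': [0.0, 1.17, -3.93], 'gripper_width': 8.68, 'grasp_force': 59.92} [[-0.109, -0.988, -0.105], [-0.7, 0.151, -0.698], [0.706, -0.003, -0.708]]
[0.35 0.58 1.85]
```

arm_command(rows=[[[-0.003, 0, 0.003], [0, 0, 0]], [[-0.003, 0, 0.003], [0, 0, 0]]])

```text
clock: 8.6
position: [455.7, -130.2, 176.5]
ee_rot: [-0.601, 0.702, -0.25, -0.289]
contact_force: [0.1, 0.9, -1.4]
gripper_width: 8.5
grasp_force: 60.1
```

arm_command(rows=[[[-0.003, 0, 0.003], [0, 0, 0]], [[-0.003, 0, 0.003], [0, 0, 0]]])

```text
clock: 8.8
position: [455.7, -130.4, 175.9]
ee_rot: [-0.601, 0.701, -0.25, -0.289]
contact_force: [-0.0, 0.9, 3.2]
gripper_width: 8.4
grasp_force: 60.4
```

Run:
```python
from h import *
show(); print(hook())
```

```text
{'clock': 8.8, 'joints': [0.4, 0.31, -0.73, 0.73, -1.13, -1.08], 'position': [455.68, -130.4, 175.92], 'contact_force': [-0.01, 0.92, 3.18], 'gripper_width': 8.39, 'grasp_force': 60.43} [[-0.11, -0.988, -0.105], [-0.699, 0.152, -0.699], [0.707, -0.003, -0.707]]
[0.31 0.16 0.67]
```

arm_command(rows=[[[0.006, 0, -0.006], [0, 0, 0]], [[0.014, 0, -0.014], [0, 0, 0]], [[0.022, 0, -0.022], [0, 0, 0]], [[0.03, 0, -0.03], [0, 0, 0]], [[0.034, 0, -0.034], [0, 0, 0]]])

```text
clock: 9.3
position: [455.2, -130.3, 187.3]
ee_rot: [-0.601, 0.702, -0.25, -0.289]
contact_force: [0.5, 0.5, -2.2]
gripper_width: 8.5
grasp_force: 59.9
```

Run:
```python
from h import *
show(); print(hook())
```

```text
{'clock': 9.3, 'joints': [0.41, 0.3, -0.72, 0.72, -1.15, -1.06], 'position': [455.23, -130.29, 187.29], 'contact_force': [0.49, 0.52, -2.18], 'gripper_width': 8.51, 'grasp_force': 59.9} [[-0.11, -0.988, -0.106], [-0.7, 0.152, -0.698], [0.706, -0.003, -0.708]]
[-0.19  0.28 11.96]
```

arm_command(rows=[[[0.003, 0, -0.003], [0, 0, 0]], [[0.006, 0, -0.006], [0, 0, 0]], [[0.006, 0, -0.006], [0, 0, 0]]])

```text
clock: 9.6
position: [455.3, -130.3, 189.3]
ee_rot: [-0.601, 0.702, -0.25, -0.289]
contact_force: [-0.3, -0.3, -2.0]
gripper_width: 8.4
grasp_force: 59.9
```

arm_command(rows=[[[0.003, 0, -0.003], [0, 0, 0]], [[0.003, 0, -0.003], [0, 0, 0]]])

```text
clock: 9.8
position: [455.3, -130.3, 190.4]
ee_rot: [-0.601, 0.702, -0.25, -0.289]
contact_force: [-0.1, -0.3, -2.7]
gripper_width: 8.6
grasp_force: 59.9
```

Run:
```python
from h import *
show(); print(hook())
```

```text
{'clock': 9.8, 'joints': [0.41, 0.29, -0.71, 0.71, -1.16, -1.06], 'position': [455.26, -130.33, 190.41], 'contact_force': [-0.11, -0.28, -2.65], 'gripper_width': 8.57, 'grasp_force': 59.89} [[-0.11, -0.988, -0.106], [-0.7, 0.152, -0.698], [0.706, -0.003, -0.708]]
[-0.16  0.23 15.1 ]
```

arm_command(rows=[[[0.003, 0, -0.003], [0, 0, 0]], [[0.003, 0, -0.003], [0, 0, 0]]])

```text
clock: 10.0
position: [455.2, -130.2, 191.1]
ee_rot: [-0.601, 0.702, -0.249, -0.289]
contact_force: [0.5, 0.4, -3.6]
gripper_width: 8.7
grasp_force: 59.8
```

arm_command(rows=[[[0.002, 0, -0.002], [0, 0, 0]], [[0.002, 0, -0.002], [0, 0, 0]]])

```text
clock: 10.2
position: [455.2, -130.1, 191.6]
ee_rot: [-0.601, 0.702, -0.249, -0.289]
contact_force: [0.0, 1.0, -5.2]
gripper_width: 8.7
grasp_force: 59.6
```

Run:
```python
from h import *
show(); print(hook())
```

```text
{'clock': 10.2, 'joints': [0.41, 0.29, -0.71, 0.71, -1.16, -1.05], 'position': [455.22, -130.12, 191.6], 'contact_force': [0.02, 0.98, -5.24], 'gripper_width': 8.67, 'grasp_force': 59.64} [[-0.11, -0.988, -0.106], [-0.7, 0.152, -0.697], [0.705, -0.002, -0.709]]
[-0.24  0.48 16.25]
```

arm_command(rows=[[[0.003, 0, -0.003], [0, 0, 0]], [[0.003, 0, -0.003], [0, 0, 0]]])

```text
clock: 10.4
position: [455.2, -130.0, 192.4]
ee_rot: [-0.602, 0.702, -0.249, -0.288]
contact_force: [0.5, 1.6, -9.3]
gripper_width: 8.9
grasp_force: 59.4
```

arm_command(rows=[[[0, 0, 0], [0, 0, 0]], [[0.002, 0, -0.002], [0, 0, 0]], [[0.002, 0, -0.002], [0, 0, 0]]])

```text
clock: 10.7
position: [455.3, -130.0, 193.4]
ee_rot: [-0.602, 0.702, -0.249, -0.289]
contact_force: [0.1, 2.7, -9.3]
gripper_width: 8.6
grasp_force: 59.3
```

Run:
```python
from h import *
show(); print(hook()); p,r=cur(); print(rel(p,r,*tcp(0.2,0,2.5)))
```

```text
{'clock': 10.7, 'joints': [0.41, 0.29, -0.71, 0.71, -1.17, -1.05], 'position': [455.28, -130.02, 193.43], 'contact_force': [0.1, 2.67, -9.3], 'gripper_width': 8.64, 'grasp_force': 59.34} [[-0.11, -0.988, -0.105], [-0.7, 0.152, -0.697], [0.705, -0.003, -0.709]]
[-0.18  0.59 18.07]
([-0.043, -0.002, 0.046], [-0.001, 0.001, -0.0])
```

arm_command(rows=[[[-0.008, 0, 0.008], [0, 0, 0]], [[-0.018, 0, 0.018], [0, 0, 0]], [[-0.028, 0, 0.028], [0, 0, 0]], [[-0.036, 0, 0.038], [0, 0, 0]], [[-0.042, 0, 0.044], [0, 0, 0]]])

```text
clock: 11.2
position: [455.1, -131.0, 178.7]
ee_rot: [-0.601, 0.702, -0.25, -0.29]
contact_force: [0.3, -0.2, -2.4]
gripper_width: 8.6
grasp_force: 59.8
```

arm_command(rows=[[[-0.003, 0, 0.003], [0, 0, 0]], [[-0.003, 0, 0.003], [0, 0, 0]]])

```text
clock: 11.4
position: [455.2, -130.8, 177.8]
ee_rot: [-0.601, 0.702, -0.25, -0.29]
contact_force: [-0.1, -0.8, -1.6]
gripper_width: 8.4
grasp_force: 59.8
```

Run:
```python
from h import *
show(); print(hook())
```

```text
{'clock': 11.4, 'joints': [0.4, 0.31, -0.73, 0.73, -1.14, -1.08], 'position': [455.18, -130.84, 177.77], 'contact_force': [-0.1, -0.84, -1.58], 'gripper_width': 8.41, 'grasp_force': 59.8} [[-0.109, -0.988, -0.106], [-0.699, 0.152, -0.699], [0.707, -0.002, -0.707]]
[-0.17 -0.33  2.5 ]
```

arm_command(rows=[[[-0.003, 0, 0.003], [0, 0, 0]], [[-0.003, 0, 0.003], [0, 0, 0]]])

```text
clock: 11.6
position: [455.2, -130.9, 177.2]
ee_rot: [-0.601, 0.702, -0.25, -0.29]
contact_force: [-0.4, -0.7, 1.1]
gripper_width: 8.5
grasp_force: 60.0
```

arm_command(rows=[[[-0.001, 0, 0.001], [0, 0, 0]], [[-0.001, 0, 0.001], [0, 0, 0]]])

```text
clock: 11.8
position: [455.2, -131.0, 176.9]
ee_rot: [-0.601, 0.702, -0.25, -0.29]
contact_force: [0.5, -2.6, 2.6]
gripper_width: 8.1
grasp_force: 60.1
```

Run:
```python
from h import *
show(); print(hook())
```

```text
{'clock': 11.8, 'joints': [0.4, 0.31, -0.73, 0.73, -1.13, -1.08], 'position': [455.21, -130.98, 176.87], 'contact_force': [0.5, -2.65, 2.61], 'gripper_width': 8.13, 'grasp_force': 60.07} [[-0.11, -0.988, -0.106], [-0.698, 0.152, -0.699], [0.707, -0.003, -0.707]]
[-0.11 -0.49  1.63]
```

arm_command(rows=[[[0.001, 0, -0.001], [0, 0, 0]], [[0.001, 0, -0.001], [0, 0, 0]]])

```text
clock: 12.0
position: [455.2, -130.9, 176.9]
ee_rot: [-0.601, 0.702, -0.25, -0.29]
contact_force: [-0.7, -2.0, 2.2]
gripper_width: 8.5
grasp_force: 60.0
```

arm_command(rows=[[[0, 0, 0], [0, 0, 0]], [[0, 0, 0], [0, 0, 0]], [[0, 0, 0], [0, 0, 0]]], grip=0.5)

```text
clock: 12.3
position: [455.4, -130.4, 176.3]
ee_rot: [-0.602, 0.702, -0.25, -0.289]
contact_force: [0.5, 0.3, -0.2]
gripper_width: 42.6
grasp_force: 0.0
```

arm_command(rows=[[[0, 0, -0.02], [0, 0, 0]], [[0, 0, -0.06], [0, 0, 0]], [[0, 0, -0.12], [0, 0, 0]], [[0, 0, -0.2], [0, 0, 0]], [[0, 0, -0.3], [0, 0, 0]]])

```text
clock: 12.8
position: [462.9, -77.5, 230.3]
ee_rot: [-0.601, 0.702, -0.249, -0.289]
contact_force: [-0.1, 0.1, 0.2]
gripper_width: 42.6
grasp_force: 0.0
```

arm_command(rows=[[[0, 0, -0.15], [0, 0, 0]], [[0, 0, -0.3], [0, 0, 0]], [[0, 0, -0.3], [0, 0, 0]], [[0, 0, -0.3], [0, 0, 0]], [[0, 0, -0.3], [0, 0, 0]]])

```text
clock: 13.3
position: [470.3, -26.3, 282.1]
ee_rot: [-0.601, 0.702, -0.249, -0.29]
contact_force: [-0.2, 0.4, -0.1]
gripper_width: 42.7
grasp_force: 0.0
```

Run:
```python
from h import *
show()
a,w1=cloud('side'); b,w2=cloud('top')
for w in (w1,w2):
    q=U.inv().apply(w.reshape(-1,3)-F); q=q[np.isfinite(q[:,0])]
    p=q[(abs(q[:,0])<20)&(abs(q[:,1])<95)&(q[:,2]<-15)&(q[:,2]>-160)]
    print(len(p),np.percentile(p,[2,50,98],axis=0).round(1).tolist(),np.linalg.lstsq(np.c_[np.ones(len(p)),p[:,1],p[:,2]+70],p[:,0],rcond=None)[0].round(3))
c=np.zeros((540,780,3),np.uint8);c[:540,:390]=cv2.resize(a[130:310,240:370],None,fx=3,fy=3,interpolation=2);c[:390,390:]=cv2.resize(b[190:320,290:420],None,fx=3,fy=3,interpolation=2);cv2.imwrite('pics/e1.png',c)
```

```text
{'clock': 13.3, 'joints': [0.61, 0.26, -0.46, 0.54, -1.47, -0.99], 'position': [470.28, -26.33, 282.09], 'contact_force': [-0.18, 0.41, -0.14], 'gripper_width': 42.7, 'grasp_force': 0.0} [[-0.108, -0.988, -0.107], [-0.699, 0.153, -0.699], [0.707, -0.001, -0.708]]
343 [[-6.6, -74.2, -142.8], [-1.6, 3.7, -87.6], [10.2, 78.4, -19.5]] [-0.65  -0.007  0.013]
317 [[-6.1, -72.4, -143.7], [-2.6, 12.4, -58.6], [11.8, 77.5, -16.3]] [-0.329  0.005  0.051]
```

View pics/e1.png

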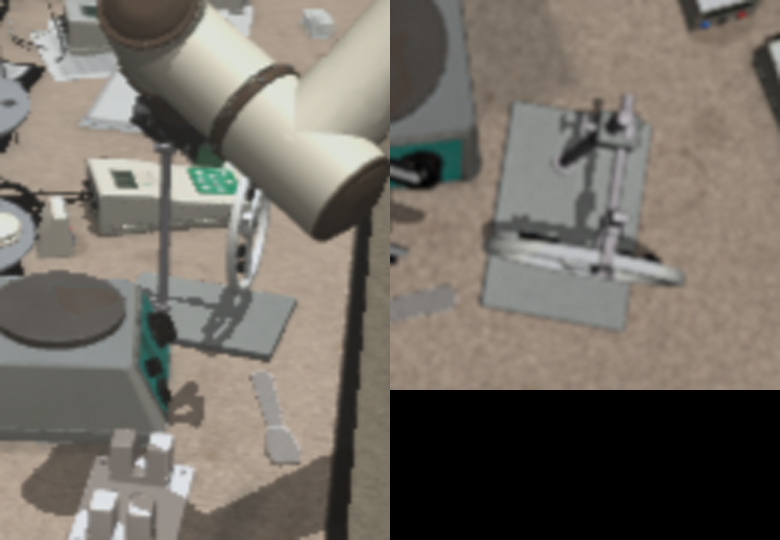

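The wheel hangs in the hook (rim (490,240)–(680,275), hook tip at (605,270)) with the gripper clear. I'll let it settle and check that it is still.

arm_command(rows=[[[0, 0, 0], [0, 0, 0]], [[0, 0, 0], [0, 0, 0]], [[0, 0, 0], [0, 0, 0]], [[0, 0, 0], [0, 0, 0]], [[0, 0, 0], [0, 0, 0]]])

```text
clock: 13.9
position: [471.1, -26.0, 282.7]
ee_rot: [-0.601, 0.702, -0.25, -0.289]
contact_force: [0.3, -0.4, -0.5]
gripper_width: 42.6
grasp_force: 0.0
```

arm_command(rows=[[[0, 0, 0], [0, 0, 0]], [[0, 0, 0], [0, 0, 0]], [[0, 0, 0], [0, 0, 0]], [[0, 0, 0], [0, 0, 0]], [[0, 0, 0], [0, 0, 0]]])

```text
clock: 14.4
position: [471.1, -25.9, 282.8]
ee_rot: [-0.601, 0.702, -0.25, -0.289]
contact_force: [-0.4, -0.0, 0.8]
gripper_width: 42.8
grasp_force: 0.0
```

arm_command(rows=[[[0, 0, 0], [0, 0, 0]], [[0, 0, 0], [0, 0, 0]], [[0, 0, 0], [0, 0, 0]], [[0, 0, 0], [0, 0, 0]], [[0, 0, 0], [0, 0, 0]]])

```text
clock: 14.9
position: [471.1, -25.9, 282.8]
ee_rot: [-0.601, 0.702, -0.25, -0.289]
contact_force: [-0.7, -0.3, -0.8]
gripper_width: 42.5
grasp_force: 0.0
```

arm_command(rows=[[[0, 0, 0], [0, 0, 0]], [[0, 0, 0], [0, 0, 0]], [[0, 0, 0], [0, 0, 0]], [[0, 0, 0], [0, 0, 0]], [[0, 0, 0], [0, 0, 0]]])

```text
clock: 15.4
position: [471.1, -26.0, 282.8]
ee_rot: [-0.601, 0.702, -0.25, -0.289]
contact_force: [-0.8, 0.2, -0.3]
gripper_width: 42.5
grasp_force: 0.0
```

Run:
```python
from h import *
s=slice(245,300),slice(440//3,0)
def crop(): return arm.get_image('top')[0][255:290,318:395].astype(float)
f=[crop() for _ in range(14)]
print([round(np.abs(g-f[0]).mean(),2) for g in f[1:]], arm.read_state()['clock'])
_,w=cloud('top'); q=U.inv().apply(w.reshape(-1,3)-F); q=q[np.isfinite(q[:,0])]
p=q[(abs(q[:,0])<20)&(abs(q[:,1])<95)&(q[:,2]<-15)&(q[:,2]>-160)]
print(np.percentile(p,[2,50,98],axis=0).round(1).tolist())
```

```text
[np.float64(0.64), np.float64(0.66), np.float64(0.71), np.float64(0.59), np.float64(0.6), np.float64(0.66), np.float64(0.72), np.float64(0.68), np.float64(0.58), np.float64(0.65), np.float64(0.7), np.float64(0.73), np.float64(0.56)] 16.1
[[-5.9, -72.4, -142.2], [-2.4, 10.5, -58.9], [11.7, 77.8, -16.5]]
```

Run:
```python
from h import *
f=[arm.get_image('top')[0][255:290,318:395].astype(float) for _ in range(80)]
print([round(np.abs(g-f[0]).mean(),2) for g in f[60:]], arm.read_state()['clock'])
print(arm.job_done())
```

```text
[np.float64(0.64), np.float64(0.61), np.float64(0.65), np.float64(0.66), np.float64(0.64), np.float64(0.59), np.float64(0.64), np.float64(0.64), np.float64(0.65), np.float64(0.61), np.float64(0.64), np.float64(0.66), np.float64(0.63), np.float64(0.62), np.float64(0.63), np.float64(0.66), np.float64(0.64), np.float64(0.61), np.float64(0.63), np.float64(0.66)] 20.15
the job is handed in; nothing more can be done
None
```

The wheel hangs still by its rim in the J-hook, tugged up against the keeper with about 6.6 N, which held; I let go, backed clear and handed the job in at 20 s, with no verdict returned.

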